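Fish the light bar out of the half-covered housing

ROBOT

A 7-joint arm with a two-finger parallel gripper is mounted at the origin on the work surface. World frame = base frame: x ahead of the robot, y to its left, z up, the work surface at z = 0. Lengths are in m, angles in degrees, forces in N, time in s.
With the tool pointing down it reaches from about 0.35 to 0.9 m from the base axis. Payload 7.2 kg.
Tool frame: the origin (TCP) lies midway between the tips of the shut fingers; the grasp point (between the pads) lies 19 mm behind it; z points along the fingers, y is the line along which they close (so a half turn about z gives the same grasp; the last joint's range is limited). The gripper opens to 88 mm and grips with 3 to 60 N. Pads are 20 mm wide; open, the fingers measure 115 mm over their backs; the gripper's body (75 mm by 178 mm) begins 61 mm behind the grasp point.
Start: joints at [70.462, 23.554, -0.728, 91.456, 0.321, 64.991, -4.71], TCP at [0.168, -0.602, 0.223] pointing down, gripper open.
Joint ranges: [-169.25, 169.25], [-16.82, 113.86], [-84.01, 82.57], [7.8, 145.47], [-59.2, 239.2], [7.22, 106.19], [-163.78, 163.78]. Speed limits (degrees/s): [136.94, 136.94, 172.46, 172.46, 180, 180, 180].

INTERFACE

Orientations are given as a 3x3 rotation matrix whose columns are the frame's x, y, z axes.
In Python, from rig import env gives the robot as it stands.
- The arm moves only by the tool jog_arm, never from a script. Its argument "commands" is a list of rows, each a list of 5 numbers: the gripper's target within -1 to 1 (shut at 1, half-way at 0, fully open at -1), then the shift along the tool's x, y, z in cm, then the turn about the tool's z in degrees. In form: [[hand, tx, ty, tz, roll], ...]. A call has exactly 5 rows; each row shifts and turns the commanded pose from where the row before left it, along the tool's axes as they then stand; what a row does not reach is not made up. A row lasts 1/12 s, in which the tool goes at most 41.7 mm and 7.16 degrees, less where a joint would pass 70% of its speed; a pose out of reach is approached as far as the arm can. A call is refused whole if a number of a shift passes 4.17 or a number of a turn 7.16, either way. A call with a gripper value outside its range is refused whole. The fingers move at their own pace and stop on an object; the grip force is fixed at half the most. Time passes only in rows, so rows that do not move let the fingers close, or fill a call up. It gives the time, the measured TCP pose, the force, the opening and the grip force at its end, in the units of the state.
- env.state(): the state, without advancing time (a new reading comes with each control period).
- env.get_image(name): name is "side" or "top" or "wrist"; returns the picture (400x640x3 uint8, blue, green, red); there is no depth.
- env.camera_model(name): a dict with "intrinsics" (3x3 intrinsics, pixels), "rvec" (rotation vector, rad) and "tvec" (3), from world to camera coordinates, as OpenCV has them. Camera axes: x right, y down, z forward; pixel columns grow to the right and rows downward; lengths in m; the calibration is good to about 2 mm. A picture is of the moment at which its call begins: read the wrist's pose just before it. camera_model takes no time and is no camera call; for the wrist camera it gives the pose at the moment of the call.
- env.job_done(): hands the job in; it is judged then, once.
Trained networks look in the newest picture that a camera, given by its name, has taken for a name from the list of things; names that differ only in an ending like _2 or _b are one class to them, and where a whole thing is asked for, a point or a joint stands for the part that bears it (a point fixed in the world has none). Each returns a list of dicts, best first, with "confidence" (0 to 1); they miss things now and then, are a little off and sometimes report something else, mostly with a low value. They report only what shows in the picture. A call takes as long as a camera call.
- env.spot_in(camera, label): "extent" ([left, top, right, bottom] as shares, 0 to 1, of the picture: columns of its width, rows of its height, round what is visible of it).
The state is a dict: "time": time; "joints": joint angles; "joint_vel": joint speeds; "tau": joint torques, N m; "ee_pos": TCP position; "orientation": TCP orientation; "force": force on the tool from outside, world axes, zero at the start; "torque": the same for the moment, N m; "finger_gap": finger opening in m; "finger_force": force on a finger pad.
Only numpy, scipy, OpenCV 4.12 (cv2) and the standard library are available. Lean on these libraries where they do the work, as an engineer would, in place of code of your own. Each camera call takes 0.05 s, during which the arm holds its last target. There are 200 camera calls.

TASK

First clear the two wood offcuts off the housing's cover plate into the scrap bin so that they cannot fall inside. Then take the light bar that lies in the housing, tilt it and draw it out endways through the opening, without prying it hard against the cover, and finish holding it still in the gripper with every part of it at least 5 cm higher than the top of the housing and touching nothing else. Leave the other things on the bench where they are.

Things in the scene. Friction and masses are not known exactly. Their poses are not given: they have to be found in the camera images.
- housing: Grey open-topped instrument case, fixed to the bench: 252 (x) x 118 (y) x 70 (z) mm outside, walls and floor 4 mm thick, so its inner floor is 4 mm up and inside it is 244 x 110 mm. Origin: centre of its underside. Its -x half is roofed by the cover; its +x half is open. Its yaw differs from start to start
- cover: Aluminium cover plate fixed on the housing, 113 (x) x 118 (y) x 4 mm, top flush with the housing rim 70 mm above the bench. It spans housing x from -126 to -13 mm. Origin: centre of its underside
- opening (a point): Centre of the rectangular opening, level with the housing rim, 70 mm above the bench. The opening measures 135 mm (housing x from -13 to +122 mm) by 110 mm (housing y), less than the bar's length even corner to corner; clear inner height under the cover 62 mm
- bar: Straight aluminium LED light bar with a white top, 220 (x) x 16 (y) x 12 (z) mm, about 65 to 110 g, its weight centred,, loose, lying on the housing's inner floor lengthwise. Origin: centre of its underside. About 115 to 130 mm of it, its +x part, shows in the opening; the rest is under the cover. Its +x points nearly along the housing's +x (within 0.1 rad)
- bar_open_end (a point): Middle of the bottom edge of the bar's end that lies in the opening (bar x = +110 mm, underside)
- bar_hidden_end (a point): Middle of the bottom edge of the bar's end that lies under the cover (bar x = -110 mm, underside)
- offcut_a: Stepped wood offcut, 38 (x) x 26 (y) x 24 (z) mm, about 20 g, loose on the cover; its +y half is only 17 mm tall. Origin: centre of its underside. Its x axis lies within 0.4 rad of the housing's; the other offcut lies beside it (in y), so grip it over its x ends
- offcut_b: As offcut_a but 32 (x) x 26 (y) x 22 (z) mm; its +y half is only 15 mm tall
- bin: Black open scrap bin, fixed, 140 x 140 x 80 mm outside, walls 4 mm. Origin: centre of its underside
- breadboard: white solderless breadboard with three upright transistors, 165 x 55 x 9 mm (transistors to 31 mm); bystander, origin at the centre of its underside
- controller_board: small black microcontroller board with a metal-canned module, 58 x 31 x 11 mm; bystander, origin at the centre of its underside
- led_reel: flat white reel, 100 mm diameter, 12 mm tall, with a 44 mm hole; bystander, origin at the centre of its underside
- capacitor: upright blue capacitor can, 22 mm diameter, 30 mm tall; bystander, origin at the centre of its underside
- remote: flat white remote control with coloured buttons, 100 x 50 x 9 mm; bystander, origin at the centre of its underside
- heat_sink: finned aluminium heat sink, 40 x 40 x 24 mm; bystander, origin at the centre of its underside
- screwdriver: screwdriver lying on the bench, about 200 mm long and 26 mm thick; bystander, origin below the middle of it

How it is judged (in metres and radians):
On the way, in this order (a step that is already met when the one before it is completed fails the run):
1. both offcuts lie in the scrap bin, let go (x of offcut_a in the frame of bin between -0.066 and 0.066 m and y of offcut_a in the frame of bin between -0.066 and 0.066 m and z of each of offcut_a, offcut_b in the frame of bin below 0.06 m and x of offcut_b in the frame of bin between -0.066 and 0.066 m and y of offcut_b in the frame of bin between -0.066 and 0.066 m and contact force between the fingers and offcut_a below 0.1 N and contact force between the fingers and offcut_b below 0.1 N), for 0.2 s.
2. the bar slants through the opening: its open end is above the housing rim while its hidden end is still below the cover (z of bar_open_end in the frame of housing above 0.072 m and z of bar_hidden_end in the frame of housing below 0.064 m and x of bar_hidden_end in the frame of housing below -0.015 m), for 0.05 s.
At the end, for the whole second after the job is handed in: the bar is held by the fingers, still (under 30 mm/s and 0.3 rad/s), not touching the housing, both ends of its underside more than 115 mm above the bench (45 mm above the housing rim); both offcuts lie inside the bin (height (world z) of each of bar_open_end, bar_hidden_end above 0.115 m and contact force between the fingers and bar above 0.5 N and contact force between bar and housing below 0.1 N and linear speed of bar below 0.03 m/s and angular speed of bar below 0.3 rad/s and x of offcut_a in the frame of bin between -0.066 and 0.066 m and y of offcut_a in the frame of bin between -0.066 and 0.066 m and z of each of offcut_a, offcut_b in the frame of bin below 0.06 m and x of offcut_b in the frame of bin between -0.066 and 0.066 m and y of offcut_b in the frame of bin between -0.066 and 0.066 m); the arm keeps its last pose, push and grip.
It fails at once if the bar is pried against the cover with more than 40 N (contact force between bar and cover above 40 N).
It fails at once if a bystander on the bench is moved more than 30 mm (distance of any of breadboard, controller_board, led_reel, capacitor, remote, heat_sink, screwdriver from where it was at the start of the episode above 0.03 m).
It also fails if it takes over 69 s, if anything falls off the work surface, if the arm or the gripper's body presses on something with over 40 N, if the wrist force passes 120 N, or if a joint passes its speed limit or range.

## Working session

There is one attempt and no reset: what is moved stays moved. The work goes in short steps, Python scripts to look and compute and a tool call to move; the robot and the scene stay as the last step left them, time stands still between calls to the robot, and variables do not carry over. Pictures are saved under pics/ and viewed, at most 14 in all, crops included, and the job is handed in when it is done.

Besides the shell and the picture viewer there is one more tool, called after ">>>" as name(argument=value, ...) on one line, values as JSON. jog_arm: Moves the arm, as the interface text tells. Its arguments: {"type":"object","properties":{"commands":{"type":"array"}},"required":["commands"]}

```bash
ls; mkdir -p pics; python3 - <<'E'
from rig import env
import cv2
s=env.state();print(s)
for c in("top","side"):
    im=env.get_image(c);cv2.imwrite(f"pics/{c}0.png",im)
    m=env.camera_model(c);print(c,m)
    for n in("housing","cover","bar","offcut_a","bin"):
        print(n,[( [round(v*k) for v,k in zip(d["extent"],(640,400,640,400))],round(d["confidence"],2)) for d in env.spot_in(c,n)[:3]])
E
```

```text
pics
{'time': 0.0, 'joints': array([70.46276146, 23.59950117, -0.72840105, 91.50223644,  0.32028241,
       64.99042681, -4.70812429]), 'joint_vel': array([-0.15453632,  0.04836139,  0.06749739,  0.0273906 , -0.05274976,
       -0.047145  ,  0.02937601]), 'tau': array([ 4.96421490e-04, -5.87957132e+01,  6.41800091e-01, -2.91075575e+01,
       -5.38415636e-02,  1.84692442e-02,  1.54415625e-04]), 'ee_pos': array([ 0.16821766, -0.60142515,  0.22182763]), 'orientation': array([[ 9.63010003e-01,  2.69465143e-01, -5.21130607e-04],
       [ 2.69465628e-01, -9.63008864e-01,  1.48426917e-03],
       [-1.01894589e-04, -1.56979284e-03, -9.99998763e-01]]), 'force': array([-0.58592926, -0.83637234, -0.03474548]), 'torque': array([-0.00834825,  0.06001981,  0.02784675]), 'finger_force': 0.0, 'finger_gap': 0.08769102986843987}
top {'intrinsics': array([[508.68451864,   0.        , 325.96898703],
       [  0.        , 508.68451864, 197.51142367],
       [  0.        ,   0.        ,   1.        ]]), 'rvec': array([ 2.18021513, -2.12127644,  0.13113767]), 'tvec': array([-0.03077194,  0.56805166,  1.2173049 ])}
housing [([275, 150, 391, 219], 0.82)]
cover [([335, 153, 390, 208], 0.78), ([413, 192, 484, 259], 0.33)]
bar [([291, 192, 339, 200], 0.53)]
offcut_a [([351, 160, 365, 176], 0.72), ([363, 179, 375, 192], 0.47)]
bin [([414, 190, 482, 260], 0.69), ([398, 136, 436, 159], 0.44)]
side {'intrinsics': array([[422.28055378,   0.        , 314.19058084],
       [  0.        , 422.28055378, 196.05360471],
       [  0.        ,   0.        ,   1.        ]]), 'rvec': array([ 0.40550834, -2.75356734,  1.16213666]), 'tvec': array([0.53137003, 0.16887733, 1.17522012])}
housing [([279, 164, 329, 237], 0.67), ([302, 189, 315, 219], 0.6)]
cover [([285, 166, 324, 189], 0.75), ([310, 165, 319, 179], 0.21)]
bar [([302, 190, 311, 221], 0.58)]
offcut_a [([326, 265, 348, 288], 0.68), ([290, 166, 303, 181], 0.45)]
bin [([327, 128, 384, 175], 0.94)]
```

View pics/top0.png

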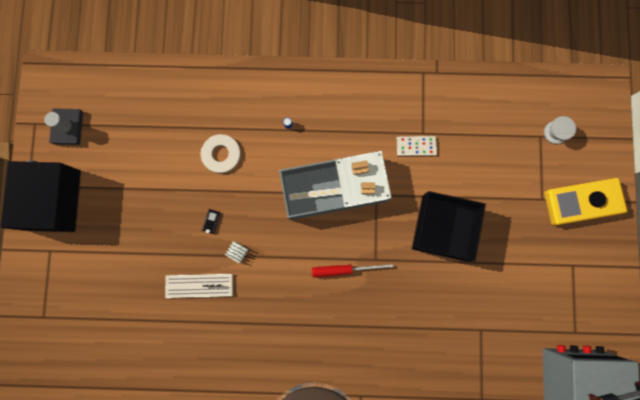

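View pics/side0.png

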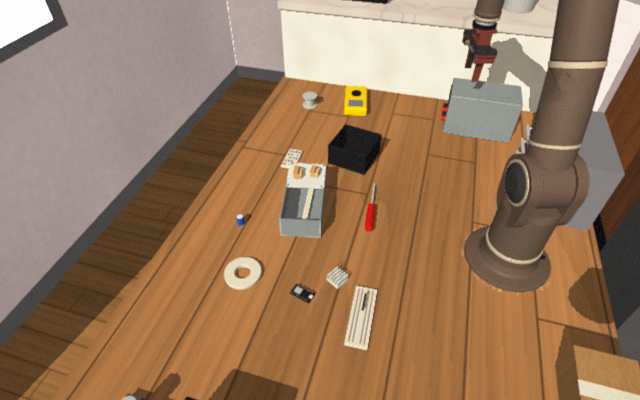

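Top view: housing at about (335,185) with the cover on its right (−y world), offcuts at (358,168) and (369,186), bin at (449,226). Next I compute world positions and an enlarged crop.

```bash
cat > h.py <<'E'
import numpy as np,cv2
from rig import env
def ray(m,uv,z):
    K=m["intrinsics"];R=cv2.Rodrigues(m["rvec"])[0];t=np.ravel(m["tvec"])
    d=R.T@np.linalg.inv(K)@np.array([uv[0],uv[1],1.]);c=-R.T@t
    return (c+d*(z-c[2])/d[2])
def proj(m,P):
    return cv2.projectPoints(np.float64(P).reshape(-1,3),m["rvec"],m["tvec"],m["intrinsics"],None)[0].reshape(-1,2)
def crop(im,x0,y0,x1,y1,k,f):
    cv2.imwrite("pics/"+f,cv2.resize(im[y0:y1,x0:x1],None,fx=k,fy=k,interpolation=cv2.INTER_CUBIC))
E
python3 - <<'E'
from h import *
m=env.camera_model("top");im=cv2.imread("pics/top0.png")
crop(im,268,138,498,268,3.4,"crop0.png")
for n,uv,z in [("h",(333,185),.07),("a?",(358,168),.09),("b?",(369,186),.09),("bin",(448,225),.08),("barmid",(315,196),.016),("cov",(363,180),.07)]:
    print(n,ray(m,uv,z).round(3))
print(ray(m,(320,300),0)-ray(m,(320,200),0),-cv2.Rodrigues(m["rvec"])[0].T@np.ravel(m["tvec"]))
w=env.camera_model("wrist");R=cv2.Rodrigues(w["rvec"])[0];c=-R.T@np.ravel(w["tvec"]);s=env.state()
print("wrist K",w["intrinsics"].tolist(),"cam in tool",s["orientation"].T@(c-s["ee_pos"]),(s["orientation"].T@R.T).round(3))
E
```

```text
h [ 0.595 -0.032  0.07 ]
a? [ 0.635 -0.09   0.09 ]
b? [ 0.592 -0.117  0.09 ]
bin [ 0.505 -0.305  0.08 ]
barmid [0.574 0.013 0.016]
cov [ 0.609 -0.104  0.07 ]
[-0.24916166 -0.00730165  0.        ] [ 0.40700921 -0.02696064  1.2802646 ]
wrist K [[353.1942958755505, 0.0, 319.90727391942755], [0.0, 353.1942958755505, 199.56741176847157], [0.0, 0.0, 1.0]] cam in tool [ 0.07815831 -0.00140676 -0.16168882] [[ 0.001 -0.96  -0.281]
 [ 1.     0.     0.001]
 [-0.001 -0.281  0.96 ]]
```

View pics/crop0.png

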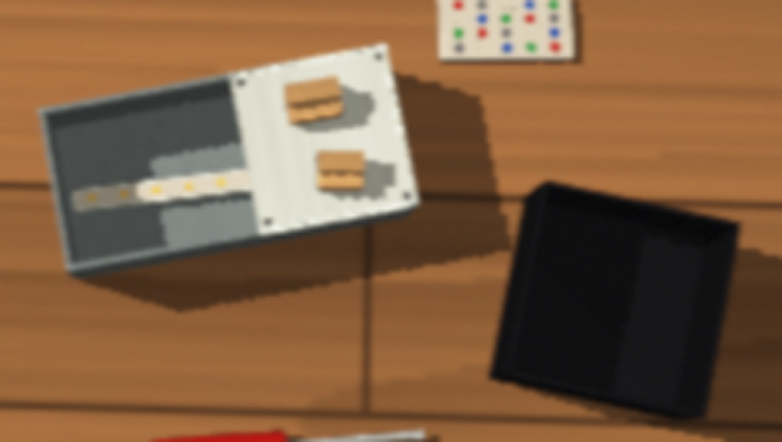

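Crop: housing rim corners at (40,110),(387,45),(418,204),(70,270); offcut a (larger) around (314,102), b around (341,171); bin rim corners (545,183),(740,223),(703,418),(492,376); bar's open end at (73,198).

```bash
python3 - <<'E'
from h import *
m=env.camera_model("top")
f=lambda p,z:ray(m,((p[0]+.5)/3.4+268-.5,(p[1]+.5)/3.4+138-.5),z)[:2]
H=np.array([f(p,.07) for p in [(40,110),(387,45),(418,204),(70,270)]])
c=H.mean(0);ax=(H[0]-H[1]+H[3]-H[2]);print("housing",c,np.degrees(np.arctan2(ax[1],ax[0])),[np.linalg.norm(H[i]-H[(i+1)%4]) for i in range(4)])
B=np.array([f(p,.08) for p in [(545,183),(740,223),(703,418),(492,376)]])
ax=B[0]-B[1];print("bin",B.mean(0),np.degrees(np.arctan2(ax[1],ax[0])),[np.linalg.norm(B[i]-B[(i+1)%4]) for i in range(4)])
def two(p,q,z):
    p,q=f(p,z),f(q,z);d=q-p;return p.round(4),q.round(4),((p+q)/2).round(4),np.degrees(np.arctan2(d[1],d[0])).round(1),np.linalg.norm(d).round(4)
print("a top face hi, step edge",two((344,104),(288,111),.094),two((340,79),(285,84),.094))
print("b",two((363,176),(318,176),.092),two((363,152),(317,152),.092))
print("bar",two((250,181),(74,199),.016))
E
```

```text
housing [ 0.59837594 -0.03630606] 102.33608594364563 [np.float64(0.2516512948077974), np.float64(0.1162301944824572), np.float64(0.24943548015133993), np.float64(0.11635734326414794)]
bin [ 0.5040056  -0.30994795] 79.76640160406023 [np.float64(0.13806444634877238), np.float64(0.1384680494802199), np.float64(0.14714748810966485), np.float64(0.14033491096911088)]
a top face hi, step edge (array([ 0.6339, -0.1153]), array([ 0.6279, -0.0764]), array([ 0.6309, -0.0958]), np.float64(98.8), np.float64(0.0393)) (array([ 0.6515, -0.1122]), array([ 0.647 , -0.0739]), array([ 0.6492, -0.093 ]), np.float64(96.8), np.float64(0.0386))
b (array([ 0.5838, -0.1294]), array([ 0.583 , -0.0982]), array([ 0.5834, -0.1138]), np.float64(91.5), np.float64(0.0312)) (array([ 0.6007, -0.1292]), array([ 0.5998, -0.0972]), array([ 0.6003, -0.1132]), np.float64(91.5), np.float64(0.032))
bar (array([ 0.5892, -0.0527]), array([0.5723, 0.0768]), array([0.5807, 0.012 ]), np.float64(97.4), np.float64(0.1306))
```

>>> jog_arm(commands=[[-1,1.2,-0.7,0,0],[-1,2.3,-1.4,0,0],[-1,2.3,-1.4,0,0],[-1,2.3,-1.4,0,0],[-1,2.3,-1.4,0,0]])

```text
time: 1.02
ee_pos: [0.253, -0.5113, 0.2227]
orientation: [[0.963, 0.27, 0.0], [0.27, -0.963, 0.0], [0.0, -0.0, -1.0]]
force: [0.3, 0.2, 0.8]
finger_gap: 0.0875
finger_force: 0.0
```

>>> jog_arm(commands=[[-1,2.3,-1.4,0,0],[-1,2.3,-1.4,0,0],[-1,2.3,-1.4,0,0],[-1,2.3,-1.4,0,0],[-1,2.3,-1.4,0,0]])

```text
time: 1.43
ee_pos: [0.3447, -0.4127, 0.2228]
orientation: [[0.963, 0.27, 0.0], [0.27, -0.963, -0.0], [0.0, 0.0, -1.0]]
force: [0.2, -0.3, -0.6]
finger_gap: 0.0877
finger_force: 0.0
```

>>> jog_arm(commands=[[-1,2.3,-1.4,0,0],[-1,2.3,-1.4,0,0],[-1,2.3,-1.4,0,0],[-1,2.3,-1.4,0,0],[-1,2.3,-1.4,0,0]])

```text
time: 1.85
ee_pos: [0.4363, -0.3142, 0.2229]
orientation: [[0.963, 0.27, 0.0], [0.27, -0.963, -0.0], [0.0, 0.0, -1.0]]
force: [1.1, -0.1, 0.0]
finger_gap: 0.0878
finger_force: 0.0
```

>>> jog_arm(commands=[[-1,2.3,-1.4,0,0],[-1,2.3,-1.4,0,0],[-1,2.3,-1.4,0,0],[-1,1,-0.6,0,0],[-1,0,0,0,5]])

```text
time: 2.27
ee_pos: [0.5005, -0.245, 0.2227]
orientation: [[0.982, 0.191, 0.001], [0.191, -0.982, 0.001], [0.001, -0.001, -1.0]]
force: [-0.2, -0.1, -0.7]
finger_gap: 0.0878
finger_force: 0.0
```

```bash
cat >> h.py <<'E'
def to(p,s=None):
    s=s or env.state();return (s["orientation"].T@(np.array(p)-s["ee_pos"])*100).round(2)
def st():
    s=env.state();o=s["orientation"]
    print("t",round(s["time"],2),"p",s["ee_pos"].round(4),"yaw",round(np.degrees(np.arctan2(o[1,0],o[0,0])),1),"tz",o[:,2].round(3),"j",s["joints"].round(0),"F",s["force"].round(1),"gap",round(s["finger_gap"],4),"ff",round(s["finger_force"],1));return s
E
python3 - <<'E'
from h import *
s=st();m=env.camera_model("wrist");im=env.get_image("wrist");cv2.imwrite("pics/w1.png",im)
print(to((.637,-.094,.22),s),proj(m,[(.637,-.094,.09),(.588,-.1135,.09)]))
E
```

```text
t 2.27 p [ 0.5005 -0.245   0.2227] yaw 11.0 tz [ 0.001  0.001 -1.   ] j [ 32.  18. -13. 100.   4.  62. -62.] F [-0.2 -0.1 -0.7] gap 0.0878 ff 0.0
[ 16.28 -12.22   0.3 ] [[155.21178585 -24.4214802 ]
 [176.56392353  51.75300222]]
```

View pics/w1.png

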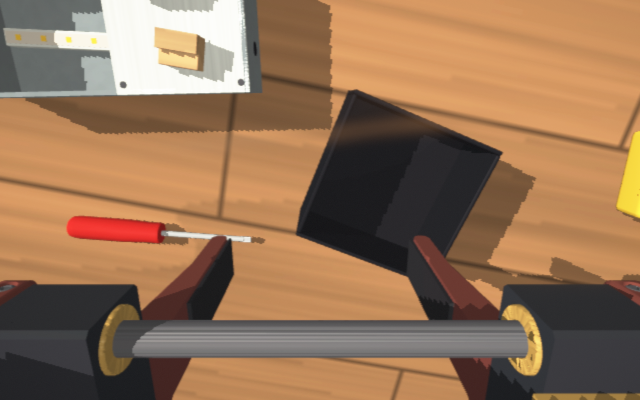

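>>> jog_arm(commands=[[-1,1.7,-2.2,0,0],[-1,1.7,-2.2,0,0],[-1,1.7,-2.3,0,0],[-1,1.7,-2.3,0,0],[-1,1.7,-2.3,0,0]])

```text
time: 2.73
ee_pos: [0.561, -0.1218, 0.2227]
orientation: [[0.983, 0.185, -0.0], [0.185, -0.983, -0.001], [-0.0, 0.001, -1.0]]
force: [-0.1, -0.2, -0.4]
finger_gap: 0.0883
finger_force: 0.0
```

>>> jog_arm(commands=[[-1,0,0,0,5],[-1,0,0,0,4.5],[-1,0,0,0,0],[-1,0,0,0,0],[-1,0,0,0,0]])

```text
time: 3.15
ee_pos: [0.5608, -0.1229, 0.2227]
orientation: [[1.0, 0.022, -0.0], [0.022, -1.0, -0.0], [-0.0, 0.0, -1.0]]
force: [-0.5, 0.6, 0.2]
finger_gap: 0.0878
finger_force: 0.0
```

```bash
python3 - <<'E'
from h import *
s=st();m=env.camera_model("wrist");im=env.get_image("wrist")
def box(c,yaw,lx,ly,z):
    a=np.radians(yaw);e=np.array([np.cos(a),np.sin(a)]);n=np.array([-e[1],e[0]])
    return np.array([[*(np.array(c)+i*lx/2*e+j*ly/2*n),z] for i,j in((1,1),(-1,1),(-1,-1),(1,-1))])
for P in (box((.637,-.094),98,.038,.026,.07),box((.588,-.1135),91.5,.032,.026,.07),box((.5984,-.0363),102.3,.252,.118,.07)):
    cv2.polylines(im,[proj(m,P).round().astype(int)],True,(0,255,0),1)
crop(im,0,0,640,300,1.25,"w2.png")
E
```

```text
t 3.15 p [ 0.5608 -0.1229  0.2227] yaw 1.2 tz [-0. -0. -1.] j [ 19.  19. -14.  98.   5.  63. -86.] F [-0.5  0.6  0.2] gap 0.0878 ff 0.0
```

View pics/w2.png

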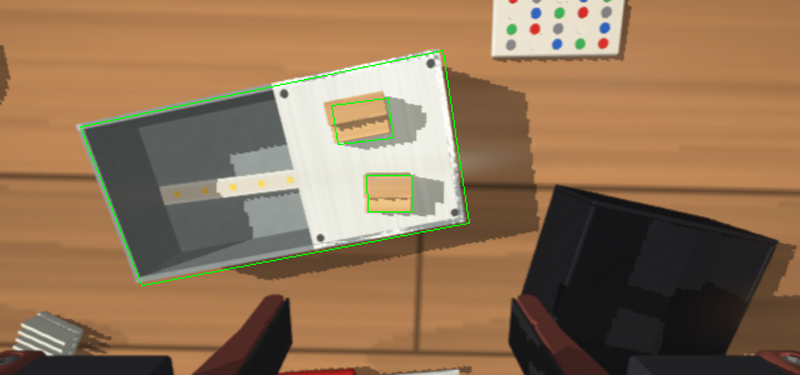

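>>> jog_arm(commands=[[-1,1.4,-0.4,1.5,0],[-1,1.3,-0.5,2.5,0],[-1,0,0,3,0],[-1,0,0,3,0],[-1,0,0,2.5,0]])

```text
time: 3.62
ee_pos: [0.5874, -0.113, 0.0958]
orientation: [[1.0, 0.021, -0.001], [0.021, -1.0, 0.0], [-0.001, -0.0, -1.0]]
force: [-1.1, 0.4, 0.7]
finger_gap: 0.0881
finger_force: 0.0
```

>>> jog_arm(commands=[[-1,0,0,1.5,0],[-1,0,0,0.6,0],[-1,0,0,0,0],[1,0,0,0,0],[1,0,0,0,0]])

```text
time: 4.03
ee_pos: [0.5889, -0.113, 0.0781]
orientation: [[1.0, 0.02, 0.002], [0.02, -1.0, -0.0], [0.002, 0.0, -1.0]]
force: [0.6, 0.6, 0.1]
finger_gap: 0.0783
finger_force: 0.0
```

>>> jog_arm(commands=[[1,0,0,0,0],[1,0,0,0,0],[1,0,0,0,0],[1,0,0,0,0],[1,0,0,0,0]])

```text
time: 4.45
ee_pos: [0.5881, -0.1126, 0.0769]
orientation: [[1.0, 0.02, 0.0], [0.02, -1.0, -0.0], [0.0, 0.0, -1.0]]
force: [-0.1, 0.1, -0.2]
finger_gap: 0.0446
finger_force: 0.0
```

>>> jog_arm(commands=[[1,0,0,0,0],[1,0,0,0,0],[1,0,0,0,0],[1,0,0,0,0],[1,0,0,-0.8,0]])

```text
time: 4.87
ee_pos: [0.5869, -0.1125, 0.0835]
orientation: [[1.0, 0.02, -0.003], [0.02, -1.0, 0.0], [-0.003, -0.0, -1.0]]
force: [-0.0, -0.6, -0.9]
finger_gap: 0.0319
finger_force: 30.0
```

>>> jog_arm(commands=[[1,0,0,-2,0],[1,0,0,-3,0],[1,0,0,-3,0],[1,0,0,0,0],[1,0,0,0,0]])

```text
time: 5.28
ee_pos: [0.5892, -0.1128, 0.167]
orientation: [[1.0, 0.02, 0.004], [0.02, -1.0, -0.001], [0.004, 0.001, -1.0]]
force: [1.0, -0.3, -2.1]
finger_gap: 0.032
finger_force: 30.0
```

>>> jog_arm(commands=[[1,-0.5,1,0,0],[1,-1,2,0,0],[1,-1.1,2.5,0,0],[1,-1.1,2.5,0,0],[1,-1.1,2.5,0,0]])

```text
time: 5.7
ee_pos: [0.54, -0.22, 0.163]
orientation: [[1.0, 0.02, -0.003], [0.02, -1.0, 0.001], [-0.003, -0.001, -1.0]]
force: [0.7, -0.3, -0.1]
finger_gap: 0.0317
finger_force: 30.0
```

>>> jog_arm(commands=[[1,-1.1,2.5,0,0],[1,-1.1,2.5,0,0],[1,-1.1,2.5,0,0],[1,-0.8,1.5,0,0],[1,0,0,1,0]])

```text
time: 6.12
ee_pos: [0.4997, -0.315, 0.1544]
orientation: [[1.0, 0.013, -0.001], [0.013, -1.0, -0.003], [-0.001, 0.003, -1.0]]
force: [-0.5, -0.6, 0.3]
finger_gap: 0.0318
finger_force: 30.0
```

>>> jog_arm(commands=[[1,0,0,2.5,0],[1,0,0,3,0],[1,0,0,2.5,0],[1,0,0,1.4,0],[1,0,0,0,0]])

```text
time: 6.53
ee_pos: [0.4998, -0.3071, 0.0557]
orientation: [[1.0, 0.021, -0.007], [0.021, -1.0, 0.004], [-0.007, -0.005, -1.0]]
force: [-0.1, -0.0, -0.4]
finger_gap: 0.0319
finger_force: 30.0
```

>>> jog_arm(commands=[[0,0,0,0,0],[0,0,0,0,0],[0,0,0,0,0],[0,0,0,-2,0],[0,0,0,-3,0]])

```text
time: 6.95
ee_pos: [0.5015, -0.3086, 0.1098]
orientation: [[1.0, 0.02, -0.003], [0.02, -1.0, 0.002], [-0.003, -0.002, -1.0]]
force: [0.8, -0.5, 0.4]
finger_gap: 0.044
finger_force: 0.0
```

```bash
python3 - <<'E'
from h import *
s=st();print(to((.637,-.094,.077),s))
E
```

```text
t 6.95 p [ 0.5015 -0.3086  0.1098] yaw 1.1 tz [-0.003  0.002 -1.   ] j [ 35.  27. -11. 103.   6.  51. -67.] F [ 0.8 -0.5  0.4] gap 0.044 ff 0.0
[ 13.98 -21.18   3.27]
```

>>> jog_arm(commands=[[-1,0,0,-2.5,0],[-1,0,0,-2.5,0],[-1,1,-1.5,0,0],[-1,1.7,-2.5,0,0],[-1,1.8,-2.7,0,0]])

```text
time: 7.37
ee_pos: [0.547, -0.2426, 0.1629]
orientation: [[1.0, 0.016, 0.003], [0.016, -1.0, -0.002], [0.003, 0.002, -1.0]]
force: [1.1, -0.1, -0.3]
finger_gap: 0.0739
finger_force: 0.0
```

>>> jog_arm(commands=[[-1,1.8,-2.7,0,0],[-1,1.8,-2.7,0,0],[-1,1.8,-2.7,0,0],[-1,1.8,-2.7,0,0],[-1,1.5,-2.4,0,0]])

```text
time: 7.78
ee_pos: [0.6324, -0.1055, 0.1622]
orientation: [[1.0, 0.021, 0.003], [0.021, -1.0, 0.0], [0.003, -0.0, -1.0]]
force: [-0.3, 0.4, 0.4]
finger_gap: 0.0874
finger_force: 0.0
```

>>> jog_arm(commands=[[-1,0.8,-1.3,0,0],[-1,0,0,0,-4],[-1,0,0,0,-4],[-1,0,0,0,0],[-1,0,0,0,0]])

```text
time: 8.2
ee_pos: [0.6386, -0.0955, 0.1613]
orientation: [[0.988, 0.156, 0.001], [0.156, -0.988, -0.0], [0.001, 0.001, -1.0]]
force: [-0.4, -0.5, -0.1]
finger_gap: 0.0881
finger_force: 0.0
```

```bash
python3 - <<'E'
from h import *
s=st();print(to((.637,-.094,.077),s))
m=env.camera_model("wrist");im=env.get_image("wrist")
def box(c,yaw,lx,ly,z):
    a=np.radians(yaw);e=np.array([np.cos(a),np.sin(a)]);n=np.array([-e[1],e[0]])
    return np.array([[*(np.array(c)+i*lx/2*e+j*ly/2*n),z] for i,j in((1,1),(-1,1),(-1,-1),(1,-1))])
for P in (box((.637,-.094),100,.038,.026,.07),):
    cv2.polylines(im,[proj(m,P).round().astype(int)],True,(0,255,0),1)
crop(im,0,0,640,400,1.25,"w3.png")
E
```

```text
t 8.2 p [ 0.6386 -0.0955  0.1613] yaw 9.0 tz [ 0.001 -0.    -1.   ] j [ 15.  30. -15.  91.   9.  60. -84.] F [-0.4 -0.5 -0.1] gap 0.0881 ff 0.0
[-0.14 -0.18  8.43]
```

View pics/w3.png

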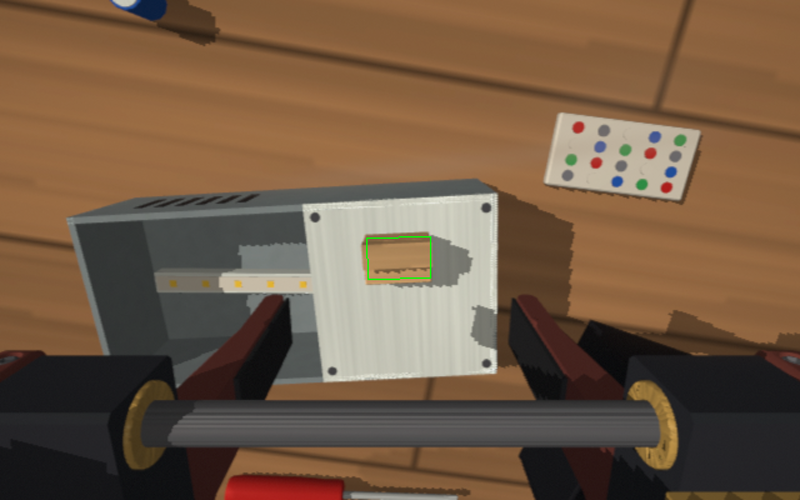

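Offcut a sits at (397,259), matching the estimate within ~2 mm; b is gone from the cover.

>>> jog_arm(commands=[[-1,-0.3,-0.2,1.5,0],[-1,0,0,2.5,0],[-1,0,0,2.5,0],[-1,0,0,1.5,0],[-1,0,0,0.5,0]])

```text
time: 8.67
ee_pos: [0.6335, -0.0938, 0.0731]
orientation: [[0.988, 0.156, -0.004], [0.156, -0.988, 0.0], [-0.004, -0.001, -1.0]]
force: [-1.1, 0.1, -0.2]
finger_gap: 0.088
finger_force: 0.0
```

>>> jog_arm(commands=[[1,0,0,0,0],[1,0,0,0,0],[1,0,0,0,0],[1,0,0,0,0],[1,0,0,0,0]])

```text
time: 9.08
ee_pos: [0.636, -0.0932, 0.0768]
orientation: [[0.987, 0.158, 0.002], [0.158, -0.987, -0.0], [0.002, 0.001, -1.0]]
force: [0.8, 0.1, 0.1]
finger_gap: 0.0578
finger_force: 0.0
```

>>> jog_arm(commands=[[1,0,0,0,0],[1,0,0,0,0],[1,0,0,0,0],[1,0,0,0,0],[1,0,0,0,0]])

```text
time: 9.5
ee_pos: [0.6355, -0.0932, 0.0759]
orientation: [[0.987, 0.159, 0.0], [0.159, -0.987, -0.0], [0.0, 0.0, -1.0]]
force: [-0.6, -0.5, 2.7]
finger_gap: 0.0373
finger_force: 30.0
```

>>> jog_arm(commands=[[1,0,0,-0.8,0],[1,0,0,-2.5,0],[1,0,0,-3,0],[1,0,0,-2.5,0],[1,0,0,0,0]])

```text
time: 9.92
ee_pos: [0.6383, -0.0931, 0.1698]
orientation: [[0.987, 0.159, 0.008], [0.159, -0.987, -0.001], [0.008, 0.002, -1.0]]
force: [1.2, -0.2, -0.3]
finger_gap: 0.0378
finger_force: 30.0
```

```bash
python3 - <<'E'
from h import *
s=st();print(to((.504,-.31,.065),s))
E
```

```text
t 9.92 p [ 0.6383 -0.0931  0.1698] yaw 9.1 tz [ 0.008 -0.001 -1.   ] j [ 15.  29. -16.  91.   9.  60. -84.] F [ 1.2 -0.2 -0.3] gap 0.0378 ff 30.0
[-16.79  19.26  10.38]
```

>>> jog_arm(commands=[[1,-0.7,0.8,0,0],[1,-1.5,1.7,0,0],[1,-2,2.3,0,0],[1,-2,2.3,0,0],[1,-2,2.3,0,0]])

```text
time: 10.33
ee_pos: [0.567, -0.2003, 0.1622]
orientation: [[0.987, 0.159, -0.003], [0.159, -0.987, 0.0], [-0.003, -0.001, -1.0]]
force: [-0.5, -0.1, -1.2]
finger_gap: 0.0379
finger_force: 30.0
```

>>> jog_arm(commands=[[1,-2,2.3,0,0],[1,-2,2.3,0,0],[1,-2,2.3,0,0],[1,-1.7,2,0,0],[1,-0.8,1,0,0]])

```text
time: 10.75
ee_pos: [0.4971, -0.3141, 0.1623]
orientation: [[0.988, 0.154, -0.003], [0.154, -0.988, -0.001], [-0.003, 0.0, -1.0]]
force: [0.6, -0.1, 0.0]
finger_gap: 0.0374
finger_force: 30.0
```

>>> jog_arm(commands=[[1,0,0,2,0],[1,0,0,3,0],[1,0,0,3,0],[1,0,0,1.5,0],[1,0,0,0,0]])

```text
time: 11.17
ee_pos: [0.4983, -0.3082, 0.0642]
orientation: [[0.987, 0.159, -0.007], [0.159, -0.987, 0.004], [-0.006, -0.005, -1.0]]
force: [-0.3, 0.9, 0.2]
finger_gap: 0.0381
finger_force: 30.0
```

>>> jog_arm(commands=[[-0.1,0,0,0,0],[-0.1,0,0,0,0],[-0.1,0,0,0,0],[-0.1,0,0,-2.5,0],[-0.1,0,0,-3,0]])

```text
time: 11.58
ee_pos: [0.5002, -0.3096, 0.1236]
orientation: [[0.987, 0.159, -0.002], [0.159, -0.987, 0.001], [-0.002, -0.002, -1.0]]
force: [0.1, 0.1, -0.3]
finger_gap: 0.0482
finger_force: 0.0
```

>>> jog_arm(commands=[[0,0,0,-3,0],[0,0,0,-2,0],[0,0,0,0,0],[0,0,0,0,0],[0,0,0,0,0]])

```text
time: 12.0
ee_pos: [0.501, -0.3101, 0.1739]
orientation: [[0.987, 0.159, 0.0], [0.159, -0.987, -0.001], [0.0, 0.001, -1.0]]
force: [0.2, 0.1, -0.9]
finger_gap: 0.044
finger_force: 0.0
```

```bash
python3 - <<'E'
from h import *
s=st()
m=env.camera_model("wrist");im=env.get_image("wrist")
t=env.get_image("top")
a=cv2.convertScaleAbs(im,alpha=1.3);b=cv2.resize(t[130:270,270:500],None,fx=2.7,fy=2.7)
b=b[:,:640];b=cv2.copyMakeBorder(b,0,0,0,640-b.shape[1],0)
o=np.vstack([a,b]);cv2.imwrite("pics/m4.png",cv2.resize(o,None,fx=.75,fy=.75,interpolation=cv2.INTER_AREA))
print(env.spot_in("wrist","offcut_a"))
E
```

```text
t 12.0 p [ 0.501  -0.3101  0.1739] yaw 9.1 tz [ 0.    -0.001 -1.   ] j [ 37.  23. -13.  99.   6.  58. -59.] F [ 0.2  0.1 -0.9] gap 0.044 ff 0.0
[{'extent': [0.4666, 0.404, 0.5286, 0.4863], 'confidence': 0.75}, {'extent': [0.467, 0.493, 0.5311, 0.5813], 'confidence': 0.62}]
```

View pics/m4.png

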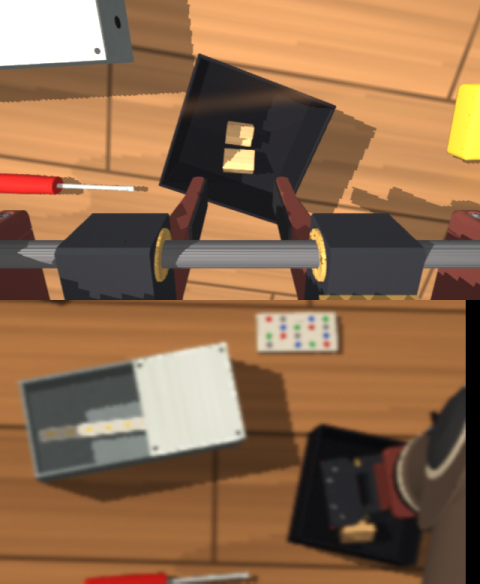

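Both offcuts lie in the bin at wrist-view (238,133) and (238,160). Now to the bar.

>>> jog_arm(commands=[[0,0.5,-1.3,-1,0],[0,1,-2.5,-1,0],[0,1.1,-2.8,-1,0],[0,1.1,-2.8,0,0],[0,1.1,-2.8,0,0]])

```text
time: 12.57
ee_pos: [0.5297, -0.1797, 0.2046]
orientation: [[0.987, 0.159, 0.001], [0.159, -0.987, 0.0], [0.001, 0.0, -1.0]]
force: [0.4, 0.2, -1.0]
finger_gap: 0.044
finger_force: 0.0
```

>>> jog_arm(commands=[[0,1.1,-2.8,0,0],[0,1.1,-2.8,0,0],[0,1.1,-2.8,0,0],[0,1.1,-2.8,0,0],[0,1.1,-2.8,0,0]])

```text
time: 12.98
ee_pos: [0.561, -0.0324, 0.2039]
orientation: [[0.987, 0.159, -0.0], [0.159, -0.987, 0.0], [-0.0, -0.0, -1.0]]
force: [1.1, -0.9, 0.0]
finger_gap: 0.044
finger_force: 0.0
```

>>> jog_arm(commands=[[0,1.1,-2.8,0,0],[0,0.7,-1.6,0,0],[0,0,0,0,-6.5],[0,0,0,0,-7],[0,0,0,0,-7]])

```text
time: 13.4
ee_pos: [0.5716, 0.0132, 0.2038]
orientation: [[0.865, 0.501, -0.001], [0.501, -0.865, 0.0], [-0.0, -0.001, -1.0]]
force: [-0.6, -0.2, -0.3]
finger_gap: 0.0444
finger_force: 0.0
```

>>> jog_arm(commands=[[0,0,0,0,-7],[0,0,0,0,-7],[0,0,0,0,-7],[0,0,0,0,-7],[0,0,0,0,-7]])

```text
time: 13.82
ee_pos: [0.5716, 0.0124, 0.2038]
orientation: [[0.422, 0.907, -0.001], [0.907, -0.422, 0.0], [-0.0, -0.001, -1.0]]
force: [-0.1, 0.3, 0.4]
finger_gap: 0.0441
finger_force: 0.0
```

>>> jog_arm(commands=[[0,0,0,0,-7],[0,0,0,0,-7],[0,0,0,0,-7],[0,0,0,0,-7],[0,0,0,0,-4]])

```text
time: 14.23
ee_pos: [0.5716, 0.0123, 0.2038]
orientation: [[-0.123, 0.992, -0.001], [0.992, 0.123, 0.0], [0.0, -0.001, -1.0]]
force: [0.1, -0.5, 0.4]
finger_gap: 0.044
finger_force: 0.0
```

>>> jog_arm(commands=[[0,0,0,0,0],[0,0,0,0,0],[0,0,0,0,0],[0,0,0,0,0],[0,0,0,0,0]])

```text
time: 14.65
ee_pos: [0.572, 0.0113, 0.2037]
orientation: [[-0.114, 0.993, -0.0], [0.993, 0.114, -0.0], [-0.0, -0.0, -1.0]]
force: [0.1, -0.3, 0.3]
finger_gap: 0.0438
finger_force: 0.0
```

```bash
python3 - <<'E'
from h import *
s=st();print(to((.5745,.0599,.2),s))
m=env.camera_model("wrist");im=env.get_image("wrist")
cv2.imwrite("pics/w5.png",im)
print([ (np.array(d["extent"])*[640,400,640,400]).round().tolist()+[d["confidence"]] for d in env.spot_in("wrist","bar")])
print(proj(m,[(.5723,.0768,.016),(.5745,.0599,.016),(.5892,-.0527,.016)]))
E
```

```text
t 14.65 p [0.572  0.0113 0.2037] yaw 96.6 tz [-0. -0. -1.] j [ 23.  24. -38.  98.  16.  63. -14.] F [ 0.1 -0.3  0.3] gap 0.0438 ff 0.0
[4.79 0.81 0.37]
[[319.0, 107.0, 340.0, 256.0, 0.89]]
[[327.306103   110.67994516]
 [327.45161874 128.71380379]
 [328.36535789 237.10253442]]
```

View pics/w5.png

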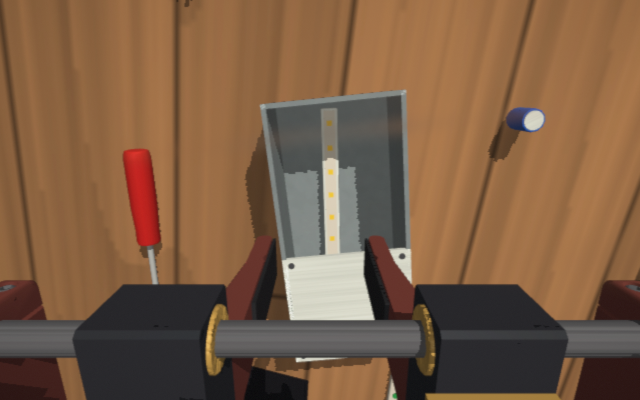

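Bar: open-end top at about (329,109), disappearing under the cover at (332,251).

```bash
python3 - <<'E'
from h import *
s=st();m=env.camera_model("wrist")
p=ray(m,(329,109),.016);q=ray(m,(332,251),.016);d=(p-q);d/=np.linalg.norm(d)
print(p,q,np.degrees(np.arctan2(d[1],d[0])))
e=np.array([np.cos(np.radians(102.3)),np.sin(np.radians(102.3))]);print("end in housing x,y",(p[:2]-[.5984,-.0363])@e,(p[:2]-[.5984,-.0363])@[-e[1],e[0]])
g=p-.017*d;print(g,to((g[0],g[1],.008),s))
E
```

```text
t 14.75 p [0.572  0.0112 0.2037] yaw 96.6 tz [-0. -0. -1.] j [ 23.  24. -38.  98.  16.  63. -14.] F [-0.6  0.8  1.4] gap 0.0438 ff 0.0
[0.57372617 0.07844724 0.016     ] [ 0.5951108  -0.06830944  0.016     ] 98.29049626697777
end in housing x,y 0.11736956084614146 -0.0003371973499809095
[0.57617744 0.0616249  0.016     ] [ 4.96  1.   19.57]
```

>>> jog_arm(commands=[[0,2,0.4,0,0],[0,2,0.4,0,0],[0,1,0.2,1.5,0],[0,0,0,2,-1.5],[0,0,0,2.5,0]])

```text
time: 15.17
ee_pos: [0.5771, 0.0634, 0.1443]
orientation: [[-0.144, 0.99, 0.003], [0.99, 0.144, 0.001], [0.0, 0.003, -1.0]]
force: [1.2, -0.3, 0.1]
finger_gap: 0.0443
finger_force: 0.0
```

>>> jog_arm(commands=[[0,0,0,2.5,0],[0,0,0,2.5,0],[0,0,0,1,0],[0,0,0,0,0],[0,0,0,0,0]])

```text
time: 15.58
ee_pos: [0.5763, 0.0622, 0.084]
orientation: [[-0.141, 0.99, -0.0], [0.99, 0.141, 0.0], [0.0, -0.0, -1.0]]
force: [1.1, -0.2, 0.6]
finger_gap: 0.044
finger_force: 0.0
```

```bash
python3 - <<'E'
from h import *
s=st();print(to((.5762,.0616,.008),s))
im=env.get_image("wrist");crop(im,160,60,520,330,2,"w6.png")
E
```

```text
t 15.58 p [0.5763 0.0622 0.084 ] yaw 98.1 tz [-0.  0. -1.] j [ 15.  33. -35. 104.  24.  51. -23.] F [ 1.1 -0.2  0.6] gap 0.044 ff 0.0
[-0.06 -0.02  7.6 ]
```

View pics/w6.png

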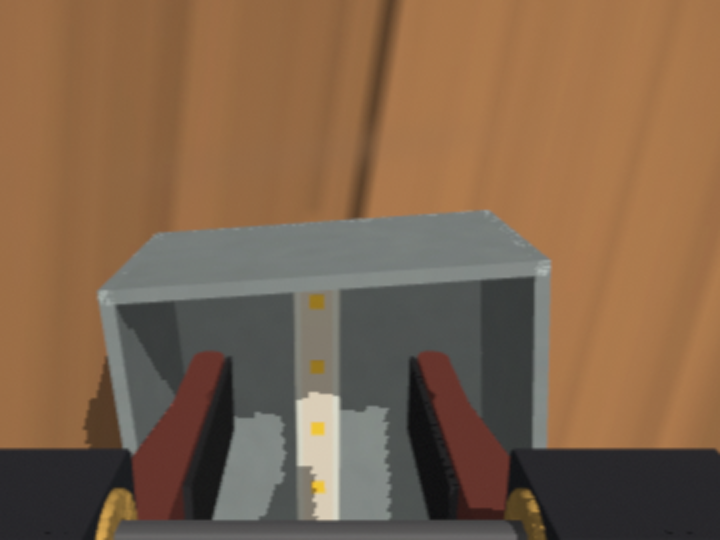

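The bar (318,400) is centred between the fingers; I descend.

>>> jog_arm(commands=[[0,0,0,1.5,0],[0,0,0,2,0],[0,0,0,1.8,0],[0,0,0,1,0],[0,0,0,0.5,0]])

```text
time: 16.05
ee_pos: [0.5764, 0.0619, 0.0157]
orientation: [[-0.141, 0.99, 0.0], [0.99, 0.141, -0.0], [-0.0, 0.0, -1.0]]
force: [0.2, 0.3, -0.0]
finger_gap: 0.0441
finger_force: 0.0
```

>>> jog_arm(commands=[[0,0,0,0.3,0],[0,0,0,0.3,0],[0,0,0,0.2,0],[0,0,0,0,0],[0,0,0,0,0]])

```text
time: 16.47
ee_pos: [0.5765, 0.062, 0.0081]
orientation: [[-0.141, 0.99, 0.001], [0.99, 0.141, -0.0], [-0.0, 0.001, -1.0]]
force: [-0.3, -0.9, -0.3]
finger_gap: 0.0441
finger_force: 0.0
```

>>> jog_arm(commands=[[1,0,0,0,0],[1,0,0,0,0],[1,0,0,0,0],[1,0,0,0,0],[1,0,0,0,0]])

```text
time: 16.88
ee_pos: [0.5762, 0.062, 0.0077]
orientation: [[-0.141, 0.99, 0.0], [0.99, 0.141, -0.0], [-0.0, 0.0, -1.0]]
force: [0.5, 0.2, 1.8]
finger_gap: 0.0158
finger_force: 30.0
```

>>> jog_arm(commands=[[1,0,0,0,0],[1,0,0,0,0],[1,0,0,0,0],[1,0,0,0,0],[1,0,0,0,0]])

```text
time: 17.3
ee_pos: [0.5762, 0.062, 0.0077]
orientation: [[-0.141, 0.99, 0.0], [0.99, 0.141, -0.0], [-0.0, -0.0, -1.0]]
force: [-1.0, 0.7, 1.3]
finger_gap: 0.0156
finger_force: 30.0
```

>>> jog_arm(commands=[[1,0,0,-0.4,0],[1,0,0,-0.6,0],[1,-0.1,0,-0.7,0],[1,-0.1,0,-0.7,0],[1,-0.1,0,-0.7,0]])

```text
time: 17.72
ee_pos: [0.5768, 0.0589, 0.0396]
orientation: [[-0.141, 0.99, 0.0], [0.99, 0.141, -0.0], [-0.0, 0.0, -1.0]]
force: [-0.5, 0.0, -0.3]
finger_gap: 0.0155
finger_force: 30.0
```

>>> jog_arm(commands=[[1,-0.1,0,-0.6,0],[1,-0.1,0,-0.5,0],[1,-0.1,0,-0.4,0],[1,0,0,-0.4,0],[1,0,0,-0.3,0]])

```text
time: 18.13
ee_pos: [0.577, 0.0557, 0.0609]
orientation: [[-0.141, 0.99, -0.0], [0.99, 0.141, -0.0], [-0.0, -0.0, -1.0]]
force: [0.4, -0.3, -2.8]
finger_gap: 0.0156
finger_force: 30.0
```

```bash
python3 - <<'E'
from h import *
s=st()
im=env.get_image("wrist");i2=env.get_image("side")
b=cv2.resize(i2[140:260,250:360],None,fx=3.3,fy=3.3,interpolation=cv2.INTER_CUBIC)
a=cv2.resize(im,(416,260));b=cv2.copyMakeBorder(b,0,0,0,416-b.shape[1],0);cv2.imwrite("pics/m7.png",np.vstack([a,b[:340]]))
E
```

```text
t 18.13 p [0.577  0.0557 0.0609] yaw 98.1 tz [-0. -0. -1.] j [ 15.  34. -34. 105.  25.  49. -24.] F [ 0.4 -0.3 -2.8] gap 0.0156 ff 30.0
```

View pics/m7.png

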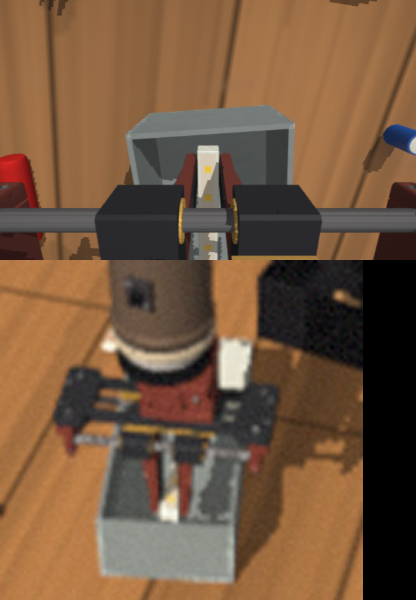

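The bar is gripped and rising, its far end under the cover; the wrist force is still only ~3 N.

>>> jog_arm(commands=[[1,0,0,-0.2,0],[1,0,0,-0.2,0],[1,0,0,-0.2,0],[1,0,0,-0.2,0],[1,0,0,-0.2,0]])

```text
time: 18.65
ee_pos: [0.5769, 0.056, 0.0707]
orientation: [[-0.141, 0.99, -0.0], [0.99, 0.141, -0.0], [-0.0, -0.0, -1.0]]
force: [0.4, -0.8, -2.8]
finger_gap: 0.0157
finger_force: 30.0
```

>>> jog_arm(commands=[[1,0,0,-0.3,0],[1,0,0,-0.3,0],[1,0,0,-0.3,0],[1,0,0,-0.3,0],[1,0,0,-0.3,0]])

```text
time: 19.07
ee_pos: [0.577, 0.0561, 0.086]
orientation: [[-0.141, 0.99, 0.0], [0.99, 0.141, 0.0], [0.0, 0.0, -1.0]]
force: [0.8, -0.8, -3.0]
finger_gap: 0.0158
finger_force: 30.0
```

>>> jog_arm(commands=[[1,0,0,-0.3,0],[1,0,0,-0.4,0],[1,0,0,-0.4,0],[1,0,0,-0.4,0],[1,0,0,0,0]])

```text
time: 19.48
ee_pos: [0.5774, 0.0563, 0.1016]
orientation: [[-0.141, 0.99, 0.001], [0.99, 0.141, 0.0], [0.0, 0.001, -1.0]]
force: [-0.8, 0.3, -2.0]
finger_gap: 0.0156
finger_force: 30.0
```

>>> jog_arm(commands=[[1,0.3,0,-0.05,0],[1,0.6,0,-0.18,0],[1,0.8,0,-0.27,0],[1,0.8,0,-0.27,0],[1,0.8,0,-0.27,0]])

```text
time: 19.9
ee_pos: [0.5722, 0.0901, 0.1115]
orientation: [[-0.142, 0.99, 0.0], [0.99, 0.142, 0.0], [0.0, 0.0, -1.0]]
force: [0.1, -0.1, -0.2]
finger_gap: 0.0156
finger_force: 30.0
```

```bash
python3 - <<'E'
from h import *
s=st()
im=env.get_image("wrist");i2=env.get_image("side")
b=cv2.resize(i2[140:260,250:360],None,fx=3.3,fy=3.3,interpolation=cv2.INTER_CUBIC)
a=cv2.resize(im,(416,260));b=cv2.copyMakeBorder(b,0,0,0,416-b.shape[1],0);cv2.imwrite("pics/m8.png",np.vstack([a,b[:340]]))
E
```

```text
t 19.9 p [0.5722 0.0901 0.1115] yaw 98.2 tz [ 0.  0. -1.] j [ 13.  31. -37. 103.  22.  54. -25.] F [ 0.1 -0.1 -0.2] gap 0.0156 ff 30.0
```

View pics/m8.png

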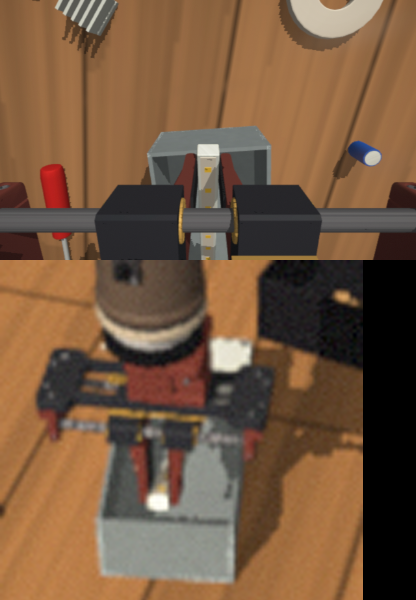

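The bar is tilted (its end at (208,150) sits higher) and off the cover. I go on drawing it out along its axis.

>>> jog_arm(commands=[[1,0.8,0,-0.26,0],[1,0.9,0,-0.28,0],[1,0.9,0,-0.28,0],[1,0.9,0,-0.28,0],[1,0.9,0,-0.28,0]])

```text
time: 20.42
ee_pos: [0.566, 0.1334, 0.1252]
orientation: [[-0.142, 0.99, 0.0], [0.99, 0.142, 0.0], [0.0, 0.0, -1.0]]
force: [0.2, 0.2, -0.9]
finger_gap: 0.0159
finger_force: 30.0
```

>>> jog_arm(commands=[[1,0.9,0,-0.28,0],[1,0.9,0,-0.28,0],[1,0.9,0,-0.28,0],[1,0.7,0,-0.2,0],[1,0,0,0,0]])

```text
time: 20.83
ee_pos: [0.5611, 0.1683, 0.1359]
orientation: [[-0.144, 0.99, 0.001], [0.99, 0.144, 0.001], [0.001, 0.001, -1.0]]
force: [0.2, 0.1, -1.6]
finger_gap: 0.0157
finger_force: 30.0
```

>>> jog_arm(commands=[[1,0,0,-0.5,0],[1,0,0,-1,0],[1,0,0,-1,0],[1,0,0,-1,0],[1,0,0,-1,0]])

```text
time: 21.25
ee_pos: [0.5617, 0.1655, 0.1817]
orientation: [[-0.141, 0.99, 0.001], [0.99, 0.141, 0.0], [-0.0, 0.001, -1.0]]
force: [-0.6, 0.3, 0.0]
finger_gap: 0.0156
finger_force: 30.0
```

>>> jog_arm(commands=[[1,0,0,-1.5,0],[1,0,0,-2,0],[1,0,0,-2,0],[1,0,0,-2,0],[1,0,0,-1.5,0]])

```text
time: 21.67
ee_pos: [0.5617, 0.166, 0.2731]
orientation: [[-0.141, 0.99, 0.002], [0.99, 0.141, 0.001], [0.0, 0.002, -1.0]]
force: [0.2, 0.7, -1.5]
finger_gap: 0.0157
finger_force: 30.0
```

>>> jog_arm(commands=[[1,0,0,-1,0],[1,0,0,-0.5,0],[1,0,0,0,0],[1,0,0,0,0],[1,0,0,0,0]])

```text
time: 22.08
ee_pos: [0.5609, 0.1656, 0.2842]
orientation: [[-0.141, 0.99, -0.002], [0.99, 0.141, -0.001], [-0.0, -0.002, -1.0]]
force: [-0.7, -1.2, -1.5]
finger_gap: 0.0158
finger_force: 30.0
```

>>> jog_arm(commands=[[1,0,0,0,0],[1,0,0,0,0],[1,0,0,0,0],[1,0,0,0,0],[1,0,0,0,0]])

```text
time: 22.5
ee_pos: [0.5613, 0.1659, 0.285]
orientation: [[-0.142, 0.99, -0.0], [0.99, 0.142, -0.0], [0.0, -0.0, -1.0]]
force: [-0.1, -0.4, -2.0]
finger_gap: 0.016
finger_force: 30.0
```

```bash
python3 - <<'E'
from h import *
s=st()
i=env.get_image("side");t=env.get_image("top");m=env.camera_model("side")
o=s["orientation"];g=s["ee_pos"]+[0,0,.002]
for a in (15,20,25):
    for k in(.017,-.203):
        p=g+o[:,0]*k*np.cos(np.radians(a))+[0,0,k*np.sin(np.radians(a))];print(a,k,p.round(3),proj(m,p).round())
a=cv2.resize(i[100:260,230:400],None,fx=3,fy=3,interpolation=cv2.INTER_CUBIC);cv2.imwrite("pics/s9.png",a)
for n in("bar","housing"):print(n,[(np.array(d["extent"])*[640,400,640,400]).round().tolist()+[d["confidence"]] for d in env.spot_in("side",n)[:2]])
E
```

```text
t 22.5 p [0.5613 0.1659 0.285 ] yaw 98.1 tz [-0. -0. -1.] j [  9.  22. -41.  90.  15.  73. -26.] F [-0.1 -0.4 -2. ] gap 0.016 ff 30.0
15 0.017 [0.559 0.182 0.291] [[288. 184.]]
15 -0.203 [ 0.589 -0.028  0.234] [[305. 147.]]
20 0.017 [0.559 0.182 0.293] [[288. 183.]]
20 -0.203 [ 0.588 -0.023  0.218] [[304. 153.]]
25 0.017 [0.559 0.181 0.294] [[288. 183.]]
25 -0.203 [ 0.587 -0.016  0.201] [[304. 159.]]
bar [[328.0, 268.0, 347.0, 288.0, 0.26]]
housing [[283.0, 164.0, 328.0, 237.0, 0.68], [325.0, 263.0, 347.0, 286.0, 0.36]]
```

View pics/s9.png

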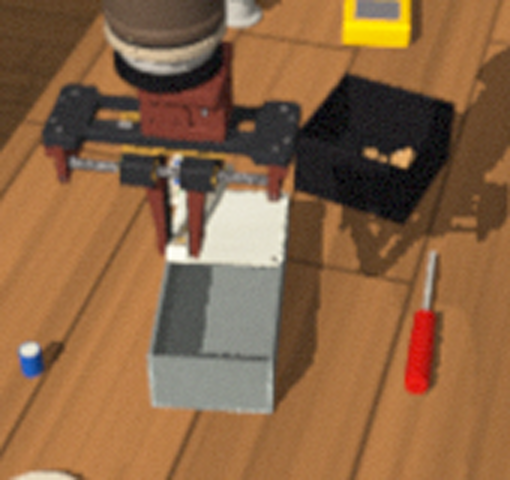

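The empty housing shows at (215,310). The bar is tilted between the fingers at (177,165–250), its low end at z≈0.21, and both offcuts are in the bin at (388,155).

```bash
python3 - <<'E'
from rig import env
print(env.job_done())
E
```

```text
the job is handed in; nothing more can be done
None
```

Handed in at about 22.5 s of the 69 s allowed: both offcuts lie in the bin, and the gripper holds the bar tilted and still, its lower end at about z = 0.21 m by estimate, clear of the housing; no verdict was returned.

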